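# Reagent bottles to their storage-colour spill trays

### The arm

A 6-joint arm with a two-finger parallel gripper is mounted at the origin on a cart in front of the work surface, level with it; the furniture and walls round the work are solid. World frame = base frame: x ahead of the robot, y to its left, z up, the work surface at z = 0. Lengths are in mm, angles in degrees, forces in N, time in s.
With the tool pointing down it reaches from about 300 to 850 mm from the base axis. Payload 4.2 kg.
Tool frame: the origin (TCP) lies at the centre of the arm's flange, where the gripper is bolted on; the fingertips stand 191 mm ahead of it and the grasp point (between the pads) lies 172 mm ahead of it; z points along the fingers, y is the line along which they close (so a half turn about z gives the same grasp; the last joint's range is limited). The gripper opens to 91 mm and grips with 3 to 60 N. Pads are 32 mm wide; open, the fingers measure 118 mm over their backs; the gripper's body (76 mm by 178 mm) begins 60 mm behind the grasp point.
Start: joints at [68.755, 18.312, 89.639, -0, 72.044, -1.146], TCP at [197.595, 539.981, 404.776] pointing down, gripper open.
Joint ranges: [-177.97, 177.97], [-48.28, 115.42], [12.27, 149.76], [-77.06, 257.06], [2.81, 150.46], [-146.56, 146.56]. Speed limits (degrees/s): [147.25, 147.25, 180, 180, 180, 180].

### API

Orientations are given as [roll, pitch, yaw] about the fixed x, y, z axes, in that order (R = Rz(yaw) Ry(pitch) Rx(roll)).
In Python, from station import * gives the robot as it stands. The module is installed in compiled form; this text tells all that it offers.
- The arm moves only by the tool carry_out, never from a script. Its argument "increments" is a list of rows, each a list of 3 entries, a list of its own where there are three numbers: the shift along the tool's x, y, z each as a share of 600 mm, from -1 to 1, then the turn about the tool's z as a share of 360 degrees, from -1 to 1, then the opening, from -1 (shut) to 1 (fully open). In form: [[[dx, dy, dz], turn, fingers], ...]. A call has 1 to 12 rows; each row is the pose to reach, as a shift and turn from the pose commanded when the call began, along the tool's axes at that moment, turning the shorter way round; what a row does not reach only later rows make up. A row lasts 1/10 s, in which the tool goes at most 50 mm and 8.59 degrees, less where a joint would pass 70% of its speed; a pose out of reach is approached as far as the arm can. A call with a number of a shift or a turn outside -1 to 1 is refused whole. A call with a gripper value outside its range is refused whole. The fingers move at their own pace and stop on an object; "grip_force" is the grip in N (left out, the last holds). Time passes only in rows, so rows that repeat a pose let the fingers close. It gives the time, the measured TCP pose, the force, the opening and the grip force at its end, in the units of the state.
- observe(): the state, without advancing time (a new reading comes with each control period).
- camera(name): name is "scene" or "top"; returns a dict with "frame" (400x640x3 uint8, red, green, blue), "depth" (400x640 float32, mm along the optical axis (not along the pixel's ray), 0 where there is no reading), "K" (3x3 intrinsics, pixels), "R" (3x3) and "t" (3): a world point X has camera coordinates R X + t. Camera axes: x right, y down, z forward; pixel columns grow to the right and rows downward; lengths in mm; the calibration is good to about 2 mm. A picture is of the moment at which its call begins.
- job_done(): hands the job in; it is judged then, once.
The state is a dict: "t": time; "joint_pos": joint angles; "joint_velocities": joint speeds; "effort": joint torques, N m; "tcp_pos": TCP position; "tool_rot": TCP orientation; "contact_force": force on the tool from outside, world axes, zero at the start; "torque": the same for the moment, N m; "grip_width": finger opening in mm; "gripper_force": force on a finger pad.
Only numpy, scipy, OpenCV 4.12 (cv2) and the standard library are available. Lean on these libraries where they do the work, as an engineer would, in place of code of your own. Each camera call takes 0.05 s, during which the arm holds its last target. There are 200 camera calls.

### The job

Sort the four brown glass reagent bottles by storage colour: stand each one upright in the small square spill tray of the same colour as its cap, flat on the tray's floor and not on its rim. Set them down gently, without dropping or tipping any over, and leave the white plastic bottle where it stands.

Things in the scene. Friction and masses are not known exactly. Their poses are not given: they have to be found in the camera images.
- bottle_red: loose brown (amber) glass reagent bottle with a ribbed red screw cap and a blank pale label, 0.11 to 0.23 kg, 112 mm tall. Round body 53 mm across (54 mm over the label) up to 66 mm, sloping shoulder to 84 mm, cap 33 mm across from 89 to 112 mm above the underside. Easily held by the cap from above. Origin: centre of the underside, z axis up along the bottle
- bottle_yellow: loose brown (amber) glass reagent bottle with a ribbed yellow screw cap and a blank pale label, 0.11 to 0.23 kg, 112 mm tall. Round body 53 mm across (54 mm over the label) up to 66 mm, sloping shoulder to 84 mm, cap 33 mm across from 89 to 112 mm above the underside. Easily held by the cap from above. Origin: centre of the underside, z axis up along the bottle
- bottle_blue: loose brown (amber) glass reagent bottle with a ribbed blue screw cap and a blank pale label, 0.11 to 0.23 kg, 112 mm tall. Round body 53 mm across (54 mm over the label) up to 66 mm, sloping shoulder to 84 mm, cap 33 mm across from 89 to 112 mm above the underside. Easily held by the cap from above. Origin: centre of the underside, z axis up along the bottle
- bottle_green: loose brown (amber) glass reagent bottle with a ribbed green screw cap and a blank pale label, 0.11 to 0.23 kg, 112 mm tall. Round body 53 mm across (54 mm over the label) up to 66 mm, sloping shoulder to 84 mm, cap 33 mm across from 89 to 112 mm above the underside. Easily held by the cap from above. Origin: centre of the underside, z axis up along the bottle
- tray_red: red plastic spill tray, square, 86 x 86 mm outside, 14 mm high, open at the top, walls 4 mm thick (78 x 78 mm inside), inner floor 4 mm above the underside; fixed to the worktop. Origin: centre of the underside (on the worktop, z = 0); x and y along its sides, z up
- tray_yellow: yellow plastic spill tray, square, 86 x 86 mm outside, 14 mm high, open at the top, walls 4 mm thick (78 x 78 mm inside), inner floor 4 mm above the underside; fixed to the worktop. Origin: centre of the underside (on the worktop, z = 0); x and y along its sides, z up
- tray_blue: blue plastic spill tray, square, 86 x 86 mm outside, 14 mm high, open at the top, walls 4 mm thick (78 x 78 mm inside), inner floor 4 mm above the underside; fixed to the worktop. Origin: centre of the underside (on the worktop, z = 0); x and y along its sides, z up
- tray_green: green plastic spill tray, square, 86 x 86 mm outside, 14 mm high, open at the top, walls 4 mm thick (78 x 78 mm inside), inner floor 4 mm above the underside; fixed to the worktop. Origin: centre of the underside (on the worktop, z = 0); x and y along its sides, z up
- white_bottle: loose white plastic bottle with a red cap, same shape and size as the brown ones; not one of them, it stays where it is. Origin: centre of the underside, z up along the bottle

How it is judged:
By the outcome, as a careful person would: the job done as asked, in the order asked, and still so for the second after the job is handed in, with the robot touching nothing.
It also fails if it takes over 99 s, if anything falls off the work surface, if the arm or the gripper's body presses on something with over 40 N, if the wrist force passes 120 N, or if a joint passes its speed limit or range.

## Working session

There is one attempt and no reset: what is moved stays moved. The work goes in short steps, Python scripts to look and compute and a tool call to move; the robot and the scene stay as the last step left them, time stands still between calls to the robot, and variables do not carry over. Pictures are saved under pics/ and viewed, at most 14 in all, crops included, and the job is handed in when it is done.

Besides the shell and the picture viewer there is one more tool, called as name([rows], argument=value, ...), one row to a line, values as JSON. carry_out: Moves the arm, as the interface text tells. Shift numbers are shares of 600 mm and turn numbers shares of 360 degrees, none past 1 either way. Its arguments: {"type":"object","properties":{"increments":{"type":"array","items":{"type":"array"}},"grip_force":{"type":"number"}},"required":["increments"]}

```bash
mkdir -p pics; python3 - <<'E'
from station import *
import cv2,numpy as np
s=observe();print(s['t'],s['tcp_pos'],s['tool_rot'],s['grip_width'])
for n in('scene','top'):
    c=camera(n);cv2.imwrite(f'pics/{n}0.png',c['frame'][...,::-1]);np.savez(f'{n}0.npz',**c);print(n,c['K'].tolist(),(-c['R'].T@c['t']).round())
E
```

```text
0.0 [197.55409172 539.83960987 403.89562171] [-1.79897616e+02 -3.03343076e-03  1.59897382e+02] 91.33810555637474
scene [[496.22867809529265, 0.0, 325.5217253923402], [0.0, 496.22867809529265, 195.91736362322712], [0.0, 0.0, 1.0]] [-137. -553. 1000.]
top [[390.91076285434826, 0.0, 319.23153480677917], [0.0, 390.91076285434826, 196.37212255959008], [0.0, 0.0, 1.0]] [ 445.  -11. 1024.]
```

View pics/scene0.png

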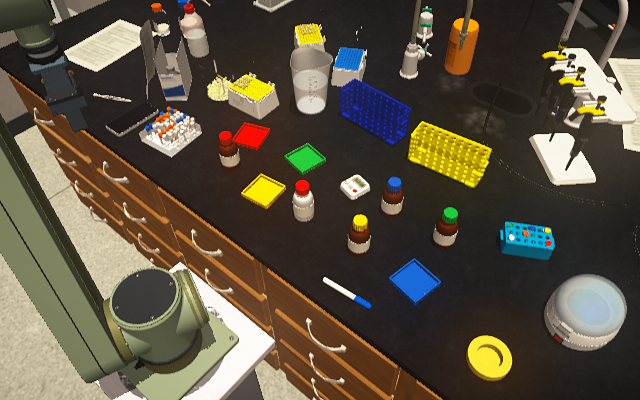

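View pics/top0.png

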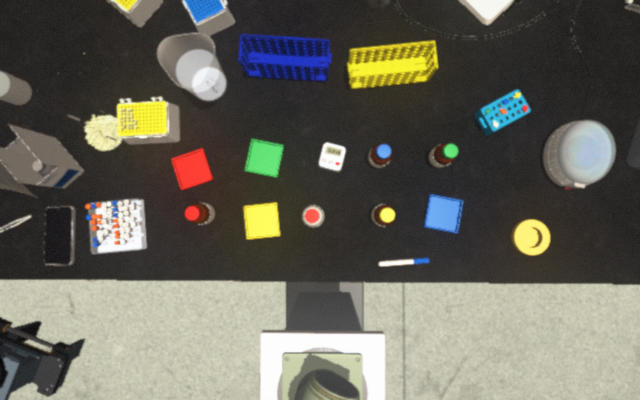

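The top view shows the caps: red at (193,213), yellow (387,215), blue (383,152) and green (451,151). The white bottle is at (313,216). The trays are red (192,169), green (264,158), yellow (262,221) and blue (444,213).

```bash
cat > h.py <<'E'
from station import *
import cv2,numpy as np
from scipy.spatial.transform import Rotation as Ro
RG={'red':[(0,5),(174,180)],'yellow':[(22,35)],'blue':[(100,125)],'green':[(45,80)]}
def mask(f,c):
    h=cv2.cvtColor(f,cv2.COLOR_RGB2HSV)
    return sum(cv2.inRange(h,(a,110,70),(b,255,255)) for a,b in RG[c])
def ray(c,u,v,z):
    o=-c['R'].T@c['t'];d=c['R'].T@np.linalg.inv(c['K'])@[u,v,1];return o+d*(z-o[2])/d[2]
def find(c,col,u,v,z,w=24):
    m=mask(c['frame'],col);n,l,s,ce=cv2.connectedComponentsWithStats(m)
    i=min((i for i in range(1,n) if s[i,4]>50),key=lambda i:np.hypot(*(ce[i]-[u,v])))
    cn=max(cv2.findContours((l==i).astype('uint8'),0,1)[0],key=cv2.contourArea)
    r=cv2.minAreaRect(cn);return ray(c,*r[0],z)[:2].round(1),np.round(r[0],1),np.round(r[1],1),s[i,4]
def rel(x,y,z=None,yaw=None):
    s=observe();p=s['tcp_pos'];R=Ro.from_euler('xyz',s['tool_rot'],degrees=True)
    d=R.inv().apply(np.array([x,y,p[2] if z is None else z])-p)/600
    t=0 if yaw is None else -((yaw-s['tool_rot'][2]+180)%360-180)/360
    print('t',round(s['t'],2),'shift',d.round(4),'turn',round(t,4),'steps',round(np.linalg.norm(d)*12,1))
E
python3 - <<'E'
from h import *
c=dict(np.load('top0.npz'));s=dict(np.load('scene0.npz'))
for k,a,b,t in(('red',(193,213),(226,137),(192,169)),('yellow',(387,215),(360,222),(262,221)),('blue',(383,152),(395,184),(444,213)),('green',(451,151),(451,214),(264,158))):
    print(k,'top',*find(c,k,*a,112),'scene',*find(s,k,*b,100)[:2],'tray',*find(c,k,*t,14))
    # depth-based: top-face pixels only
    u,v=map(int,a);d=c['depth'][v-14:v+15,u-14:u+15];vv,uu=np.mgrid[v-14:v+15,u-14:u+15]
    P=(np.stack([(uu-c['K'][0,2])/c['K'][0,0]*d,(vv-c['K'][1,2])/c['K'][1,1]*d,d],-1)-c['t'])@c['R']
    q=P[(P[...,2]>104)&(P[...,2]<125)];print('  depth',q.mean(0).round(1),((q.max(0)+q.min(0))/2).round(1),len(q))
rel(*find(c,'red',193,213,112)[0],yaw=180)
E
```

```text
red top [455.9 304.1] [192.5 213. ] [16. 17.] 239 scene [493.9 275.7] [243.7 134.9] tray [572.3 343.4] [191.5 168.9] [36. 37.] 1291
  depth [456.2 303.8 112.6] [456.  304.9 110.5] 171
yellow top [ 454.5 -150.6] [387.  214.5] [15. 16.] 212 scene [ 454.4 -150.8] [360. 222.] tray [439.  158.5] [261.3 220.3] [36.3 37. ] 1317
  depth [ 454.1 -151.1  112.6] [ 453.4 -151.1  110.5] 167
blue top [ 603.8 -143.8] [383.8 150.8] [13.4 15.6] 187 scene [ 603.3 -143.1] [394.1 183.8] tray [ 459.6 -309.8] [443.3 213.2] [36.3 35.6] 1276
  depth [ 602.7 -143.3  112.8] [ 603.6 -144.7  110.6] 166
green top [ 603.6 -298.6] [450.2 150.9] [15.2 15.7] 202 scene [ 604.4 -299.3] [449.8 214.8] tray [602.5 154.1] [263.8 157.6] [34.7 34.5] 1188
  depth [ 603.8 -298.5  112.4] [ 604.3 -299.2  110.9] 176
t 0.1 shift [-5.394e-01 -2.210e-01  3.000e-04] turn -0.0558 steps 7.0
```

carry_out([
  [[-0.539,-0.221,0],-0.056,1],
  [[-0.539,-0.221,0],-0.056,1],
  [[-0.539,-0.221,0],-0.056,1],
  [[-0.539,-0.221,0],-0.056,1],
  [[-0.539,-0.221,0],-0.056,1],
  [[-0.539,-0.221,0],-0.056,1],
  [[-0.539,-0.221,0],-0.056,1],
  [[-0.539,-0.221,0],-0.056,1],
  [[-0.539,-0.221,0],-0.056,1],
  [[-0.539,-0.221,0],-0.056,1],
  [[-0.539,-0.221,0],-0.056,1],
  [[-0.539,-0.221,0],-0.056,1],
], grip_force=20)

```text
t: 1.3
tcp_pos: [454.8, 305.3, 404.8]
tool_rot: [180.0, -0.0, -179.8]
contact_force: [0.3, 0.1, 0.6]
grip_width: 91.1
gripper_force: 0.0
```

```bash
python3 - <<'E'
from h import *
print(observe()['tcp_pos'],observe()['tool_rot'],observe()['contact_force'])
rel(456,304,280,180)
E
```

```text
[454.77567921 305.3257818  404.80651751] [ 1.79987680e+02 -9.95980896e-03 -1.79818401e+02] [0.31875351 0.08642469 0.58207636]
t 1.3 shift [-0.0021 -0.0023  0.208 ] turn 0.0005 steps 2.5
```

carry_out([
  [[-0.002,-0.002,0.08],0,1],
  [[-0.002,-0.002,0.14],0,1],
  [[-0.002,-0.002,0.18],0,1],
  [[-0.002,-0.002,0.208],0,1],
  [[-0.002,-0.002,0.208],0,1],
  [[-0.002,-0.002,0.208],0,1],
  [[-0.002,-0.002,0.208],0,-1],
  [[-0.002,-0.002,0.208],0,-1],
  [[-0.002,-0.002,0.208],0,-1],
  [[-0.002,-0.002,0.208],0,-1],
  [[-0.002,-0.002,0.208],0,-1],
  [[-0.002,-0.002,0.208],0,-1],
])

```text
t: 2.5
tcp_pos: [456.9, 303.1, 280.0]
tool_rot: [180.0, 0.0, -179.9]
contact_force: [-0.0, -1.0, -0.4]
grip_width: 46.1
gripper_force: 0.0
```

carry_out([
  [[0,0,0],0,-1],
  [[0,0,0],0,-1],
  [[0,0,0],0,-1],
  [[0,0,0],0,-1],
  [[0,0,0],0,-1],
  [[0,0,0],0,-1],
])

```text
t: 3.1
tcp_pos: [456.9, 303.2, 279.9]
tool_rot: [180.0, -0.0, -179.9]
contact_force: [0.6, 0.1, 0.1]
grip_width: 32.6
gripper_force: 20.0
```

carry_out([
  [[0,0,-0.04],0,-1],
  [[0,0,-0.09],0,-1],
  [[-0.03,0.01,-0.1],0,-1],
  [[-0.09,0.03,-0.1],0,-1],
  [[-0.15,0.05,-0.1],0,-1],
  [[-0.18,0.062,-0.1],0,-1],
  [[-0.192,0.066,-0.1],0,-1],
  [[-0.192,0.066,-0.1],0,-1],
  [[-0.192,0.066,-0.08],0,-1],
  [[-0.192,0.066,-0.06],0,-1],
  [[-0.192,0.066,-0.05],0,-1],
  [[-0.192,0.066,-0.05],0,-1],
])

```text
t: 4.3
tcp_pos: [571.2, 342.5, 308.2]
tool_rot: [-179.9, -0.2, -179.9]
contact_force: [0.5, 0.4, -0.9]
grip_width: 32.4
gripper_force: 20.0
```

```bash
python3 - <<'E'
from h import *
rel(572.3,343.4,284.5,180)
c=camera('top');print(find(c,'red',192,169,14));cv2.imwrite('pics/a.png',cv2.resize(camera('scene')['frame'][60:240,170:410,::-1],None,fx=3,fy=3))
E
```

```text
t 4.3 shift [-0.0019  0.0015  0.0395] turn 0.0002 steps 0.5
(array([572. , 343.3]), array([191.5, 169. ]), array([35.1, 36.4]), np.int32(581))
```

View pics/a.png

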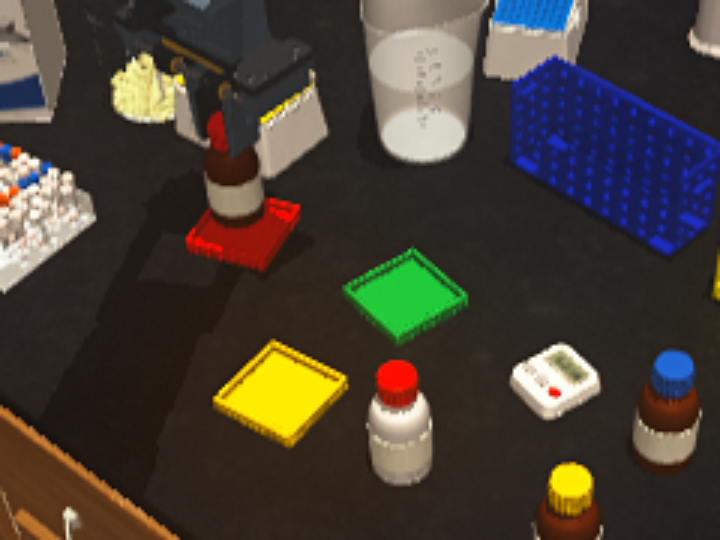

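The red bottle (crop about 230,190) hangs upright above its tray. I'll lower it.

carry_out([
  [[-0.001,0.001,0.01],0,-1],
  [[-0.001,0.001,0.02],0,-1],
  [[-0.001,0.001,0.03],0,-1],
  [[-0.001,0.001,0.035],0,-1],
  [[-0.001,0.001,0.038],0,-1],
  [[-0.001,0.001,0.04],0,-1],
  [[-0.001,0.001,0.041],0,-1],
  [[-0.001,0.001,0.042],0,-1],
  [[-0.001,0.001,0.042],0,-1],
])

```text
t: 5.3
tcp_pos: [572.7, 343.5, 284.9]
tool_rot: [180.0, 0.0, -179.9]
contact_force: [-0.2, -0.2, -0.7]
grip_width: 32.6
gripper_force: 20.0
```

carry_out([
  [[0,0,0.001],0,-1],
  [[0,0,0.002],0,-1],
  [[0,0,0.002],0,-1],
])

```text
t: 5.6
tcp_pos: [572.8, 343.5, 283.9]
tool_rot: [180.0, 0.0, -179.9]
contact_force: [0.7, 0.6, 0.0]
grip_width: 32.3
gripper_force: 20.0
```

carry_out([
  [[0,0,0],0,1],
  [[0,0,0],0,1],
  [[0,0,0],0,1],
  [[0,0,0],0,1],
  [[0,0,0],0,1],
  [[0,0,0],0,1],
  [[0,0,-0.05],0,1],
  [[0,0,-0.1],0,1],
  [[0,0,-0.18],0,1],
  [[0,0,-0.22],0,1],
  [[0,0,-0.22],0,1],
  [[0,0,-0.22],0,1],
])

```text
t: 6.8
tcp_pos: [572.5, 343.3, 415.5]
tool_rot: [180.0, 0.0, -179.9]
contact_force: [-0.9, -0.7, -1.0]
grip_width: 90.9
gripper_force: 0.0
```

```bash
python3 - <<'E'
from h import *
rel(454.4,-151,None,180)
c=camera('scene');print(c['frame'][137:141].shape);cv2.imwrite('pics/b.png',cv2.resize(c['frame'][60:240,170:410,::-1],None,fx=3,fy=3))
E
```

```text
t 6.8 shift [ 1.977e-01 -8.237e-01 -2.000e-04] turn 0.0002 steps 10.2
(4, 640, 3)
```

View pics/b.png

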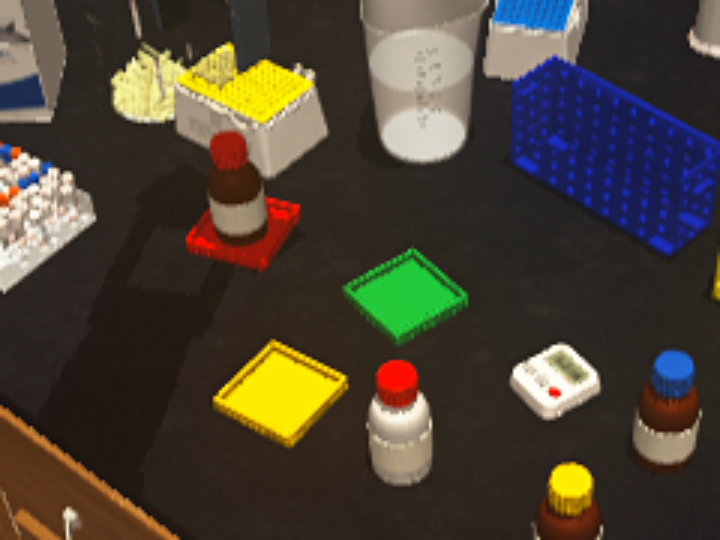

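The red bottle (crop 237,190) stands in its tray. Next is yellow.

carry_out([
  [[0.198,-0.824,0],0,1],
  [[0.198,-0.824,0],0,1],
  [[0.198,-0.824,0],0,1],
  [[0.198,-0.824,0],0,1],
  [[0.198,-0.824,0],0,1],
  [[0.198,-0.824,0],0,1],
  [[0.198,-0.824,0],0,1],
  [[0.198,-0.824,0],0,1],
  [[0.198,-0.824,0],0,1],
  [[0.198,-0.824,0],0,1],
  [[0.198,-0.824,0],0,1],
  [[0.198,-0.824,0],0,1],
])

```text
t: 8.05
tcp_pos: [453.8, -152.2, 414.0]
tool_rot: [179.9, -0.2, 179.9]
contact_force: [-0.3, 1.1, -0.2]
grip_width: 90.8
gripper_force: 0.0
```

carry_out([
  [[0,0,0],0,1],
  [[0,0,0],0,1],
  [[0,0,0],0,1],
])

```text
t: 8.35
tcp_pos: [454.8, -149.8, 415.3]
tool_rot: [180.0, -0.0, -179.8]
contact_force: [0.1, 0.2, -0.8]
grip_width: 91.0
gripper_force: 0.0
```

```bash
python3 - <<'E'
from h import *
rel(454.4,-151,280,180)
E
```

```text
t 8.35 shift [ 0.0006 -0.0021  0.2255] turn 0.0005 steps 2.7
```

carry_out([
  [[0,-0.001,0.08],0,1],
  [[0,-0.001,0.15],0,1],
  [[0,-0.001,0.2],0,1],
  [[0,-0.001,0.225],0,1],
  [[0,-0.001,0.225],0,1],
  [[0,-0.001,0.225],0,1],
  [[0,-0.001,0.225],0,-1],
  [[0,-0.001,0.225],0,-1],
  [[0,-0.001,0.225],0,-1],
  [[0,-0.001,0.225],0,-1],
  [[0,-0.001,0.225],0,-1],
  [[0,-0.001,0.225],0,-1],
])

```text
t: 9.55
tcp_pos: [454.4, -151.7, 280.6]
tool_rot: [180.0, 0.0, -179.9]
contact_force: [-0.4, -0.2, -0.3]
grip_width: 45.9
gripper_force: 0.0
```

carry_out([
  [[0,0,0],0,-1],
  [[0,0,0],0,-1],
  [[0,0,0],0,-1],
  [[0,0,0],0,-1],
  [[0,0,0],0,-1],
  [[0,0,0],0,-1],
])

```text
t: 10.15
tcp_pos: [454.4, -151.6, 280.5]
tool_rot: [180.0, -0.0, -179.9]
contact_force: [0.3, 0.4, 0.3]
grip_width: 32.3
gripper_force: 20.0
```

carry_out([
  [[0,0,-0.04],0,-1],
  [[0,0,-0.12],0,-1],
  [[0,0,-0.2],0,-1],
  [[0,0,-0.25],0,-1],
  [[0,0,-0.25],0,-1],
  [[0,0.05,-0.25],0,-1],
  [[0,0.12,-0.25],0,-1],
  [[0.01,0.2,-0.25],0,-1],
  [[0.015,0.28,-0.25],0,-1],
  [[0.02,0.36,-0.25],0,-1],
  [[0.026,0.44,-0.25],0,-1],
  [[0.026,0.5,-0.25],0,-1],
])

```text
t: 11.35
tcp_pos: [437.4, 150.5, 428.8]
tool_rot: [-180.0, -0.2, -179.9]
contact_force: [0.1, 0.1, -1.4]
grip_width: 32.5
gripper_force: 20.0
```

```bash
python3 - <<'E'
from h import *
rel(439,158.5,285,180)
E
```

```text
t 11.35 shift [-0.0035  0.0134  0.2396] turn 0.0004 steps 2.9
```

carry_out([
  [[0,0.015,0],0,-1],
  [[0,0.015,0.04],0,-1],
  [[0,0.015,0.1],0,-1],
  [[0,0.015,0.16],0,-1],
  [[0,0.015,0.2],0,-1],
  [[0,0.015,0.22],0,-1],
  [[0,0.015,0.23],0,-1],
  [[0,0.015,0.235],0,-1],
  [[0,0.015,0.238],0,-1],
  [[0,0.015,0.24],0,-1],
  [[0,0.015,0.242],0,-1],
  [[0,0.015,0.242],0,-1],
])

```text
t: 12.55
tcp_pos: [438.5, 157.3, 285.6]
tool_rot: [180.0, 0.0, -179.9]
contact_force: [-0.1, 0.5, -1.3]
grip_width: 32.7
gripper_force: 20.0
```

```bash
python3 - <<'E'
from h import *
rel(439,158.5,284.3,180);print(observe()['tcp_pos'])
E
```

```text
t 12.55 shift [-0.0008  0.002   0.0022] turn 0.0002 steps 0.0
[438.51441989 157.3238893  285.64758768]
```

carry_out([
  [[0,0,0.001],0,-1],
  [[0,0,0.002],0,-1],
  [[0,0,0.0025],0,-1],
  [[0,0,0.0025],0,-1],
])

```text
t: 12.95
tcp_pos: [438.7, 157.4, 284.5]
tool_rot: [180.0, 0.1, -179.9]
contact_force: [-0.2, -0.1, 4.1]
grip_width: 32.7
gripper_force: 20.0
```

carry_out([
  [[0,0,0],0,1],
  [[0,0,0],0,1],
  [[0,0,0],0,1],
  [[0,0,0],0,1],
  [[0,0,0],0,1],
  [[0,0,0],0,1],
  [[0,0,-0.05],0,1],
  [[0,0,-0.1],0,1],
  [[0,0,-0.18],0,1],
  [[0,0,-0.22],0,1],
  [[0,0,-0.22],0,1],
  [[0,0,-0.22],0,1],
])

```text
t: 14.15
tcp_pos: [438.2, 157.2, 415.7]
tool_rot: [180.0, 0.0, -179.9]
contact_force: [-1.2, 0.4, -0.2]
grip_width: 91.2
gripper_force: 0.0
```

carry_out([
  [[-0.275,-0.502,0],0,1],
  [[-0.275,-0.502,0],0,1],
  [[-0.275,-0.502,0],0,1],
  [[-0.275,-0.502,0],0,1],
  [[-0.275,-0.502,0],0,1],
  [[-0.275,-0.502,0],0,1],
  [[-0.275,-0.502,0],0,1],
  [[-0.275,-0.502,0],0,1],
  [[-0.275,-0.502,0],0,1],
  [[-0.275,-0.502,0],0,1],
  [[-0.275,-0.502,0],0,1],
  [[-0.275,-0.502,0],0,1],
])

```text
t: 15.35
tcp_pos: [603.4, -142.5, 416.0]
tool_rot: [180.0, 0.0, -179.9]
contact_force: [0.5, -0.5, -0.4]
grip_width: 91.2
gripper_force: 0.0
```

```bash
python3 - <<'E'
from h import *
rel(603.5,-143.8,280.5,180)
cv2.imwrite('pics/c.png',cv2.resize(camera('scene')['frame'][60:240,170:410,::-1],None,fx=3,fy=3))
E
```

```text
t 15.35 shift [-1.000e-04 -2.100e-03  2.259e-01] turn 0.0004 steps 2.7
```

View pics/c.png

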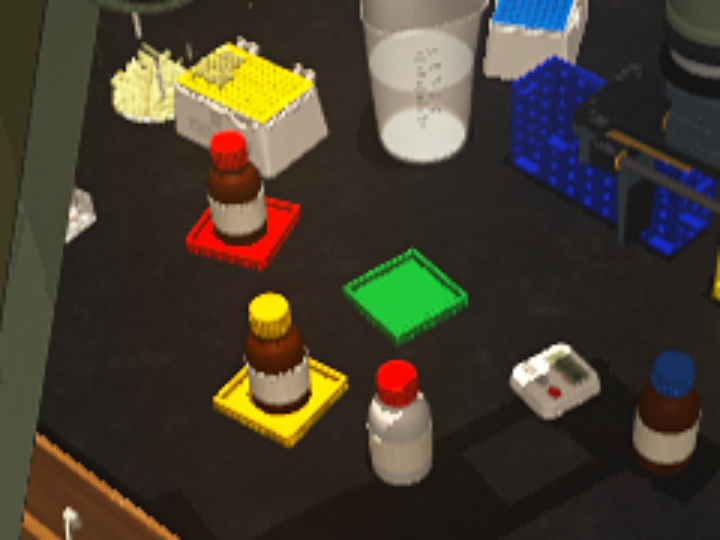

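The yellow bottle (crop 278,360) stands in its tray, and the white one is untouched. Now I'll grasp blue.

carry_out([
  [[0,-0.002,0.08],0,1],
  [[0,-0.002,0.15],0,1],
  [[0,-0.002,0.2],0,1],
  [[0,-0.002,0.225],0,1],
  [[0,-0.002,0.225],0,1],
  [[0,-0.002,0.225],0,1],
  [[0,-0.002,0.225],0,-1],
  [[0,-0.002,0.225],0,-1],
  [[0,-0.002,0.225],0,-1],
  [[0,-0.002,0.225],0,-1],
  [[0,-0.002,0.225],0,-1],
  [[0,-0.002,0.225],0,-1],
])

```text
t: 16.6
tcp_pos: [603.8, -144.9, 280.9]
tool_rot: [180.0, 0.0, -179.9]
contact_force: [0.1, -1.0, -0.5]
grip_width: 46.1
gripper_force: 0.0
```

carry_out([
  [[0,0,0],0,-1],
  [[0,0,0],0,-1],
  [[0,0,0],0,-1],
  [[0,0,0],0,-1],
  [[0,0,0],0,-1],
  [[0,0,0],0,-1],
])

```text
t: 17.2
tcp_pos: [603.8, -144.9, 280.8]
tool_rot: [180.0, -0.0, -179.9]
contact_force: [0.0, 0.9, -0.5]
grip_width: 32.7
gripper_force: 20.0
```

carry_out([
  [[0,0,-0.04],0,-1],
  [[0,0,-0.12],0,-1],
  [[0,0,-0.2],0,-1],
  [[0,0,-0.25],0,-1],
  [[0,0,-0.25],0,-1],
  [[0.04,-0.045,-0.25],0,-1],
  [[0.09,-0.1,-0.25],0,-1],
  [[0.14,-0.16,-0.25],0,-1],
  [[0.19,-0.22,-0.25],0,-1],
  [[0.225,-0.26,-0.25],0,-1],
  [[0.24,-0.275,-0.25],0,-1],
  [[0.24,-0.275,-0.25],0,-1],
])

```text
t: 18.4
tcp_pos: [458.9, -310.9, 429.3]
tool_rot: [179.9, -0.1, 179.9]
contact_force: [0.8, 0.1, -1.9]
grip_width: 32.6
gripper_force: 20.0
```

```bash
python3 - <<'E'
from h import *
rel(459.6,-309.8,285,180)
E
```

```text
t 18.4 shift [-0.0017  0.0014  0.2405] turn -0.0003 steps 2.9
```

carry_out([
  [[0,0.001,0.04],0,-1],
  [[0,0.001,0.1],0,-1],
  [[0,0.001,0.16],0,-1],
  [[0,0.001,0.2],0,-1],
  [[0,0.001,0.22],0,-1],
  [[0,0.001,0.23],0,-1],
  [[0,0.001,0.235],0,-1],
  [[0,0.001,0.238],0,-1],
  [[0,0.001,0.24],0,-1],
  [[0,0.001,0.242],0,-1],
  [[0,0.001,0.243],0,-1],
  [[0,0.001,0.243],0,-1],
])

```text
t: 19.6
tcp_pos: [460.0, -309.5, 285.3]
tool_rot: [-180.0, 0.0, -179.9]
contact_force: [0.4, -0.8, -1.8]
grip_width: 32.8
gripper_force: 20.0
```

carry_out([
  [[0,0,0.0005],0,-1],
  [[0,0,0.001],0,-1],
  [[0,0,0.0015],0,-1],
  [[0,0,0.0015],0,-1],
])

```text
t: 20.0
tcp_pos: [460.1, -309.5, 284.7]
tool_rot: [-180.0, 0.0, -179.9]
contact_force: [-0.1, 1.3, 3.7]
grip_width: 32.5
gripper_force: 20.0
```

carry_out([
  [[0,0,0],0,1],
  [[0,0,0],0,1],
  [[0,0,0],0,1],
  [[0,0,0],0,1],
  [[0,0,0],0,1],
  [[0,0,0],0,1],
  [[0,0,-0.05],0,1],
  [[0,0,-0.1],0,1],
  [[0,0,-0.18],0,1],
  [[0,0,-0.22],0,1],
  [[0,0,-0.22],0,1],
  [[0,0,-0.22],0,1],
])

```text
t: 21.2
tcp_pos: [459.8, -309.3, 416.0]
tool_rot: [180.0, 0.0, -179.9]
contact_force: [-0.3, -0.2, -1.2]
grip_width: 91.4
gripper_force: 0.0
```

carry_out([
  [[-0.24,0.018,0],0,1],
  [[-0.24,0.018,0],0,1],
  [[-0.24,0.018,0],0,1],
  [[-0.24,0.018,0],0,1],
  [[-0.24,0.018,0],0,1],
  [[-0.24,0.018,0],0,1],
  [[-0.24,0.018,0],0,1],
])

```text
t: 21.9
tcp_pos: [602.8, -298.8, 416.0]
tool_rot: [180.0, -0.1, -180.0]
contact_force: [-0.1, 0.2, -0.4]
grip_width: 91.4
gripper_force: 0.0
```

```bash
python3 - <<'E'
from h import *
rel(604,-298.9,280.5,180)
cv2.imwrite('pics/d.png',cv2.resize(camera('scene')['frame'][140:320,320:560,::-1],None,fx=3,fy=3))
E
```

```text
t 21.9 shift [-0.0023 -0.0003  0.2258] turn 0.0 steps 2.7
```

View pics/d.png

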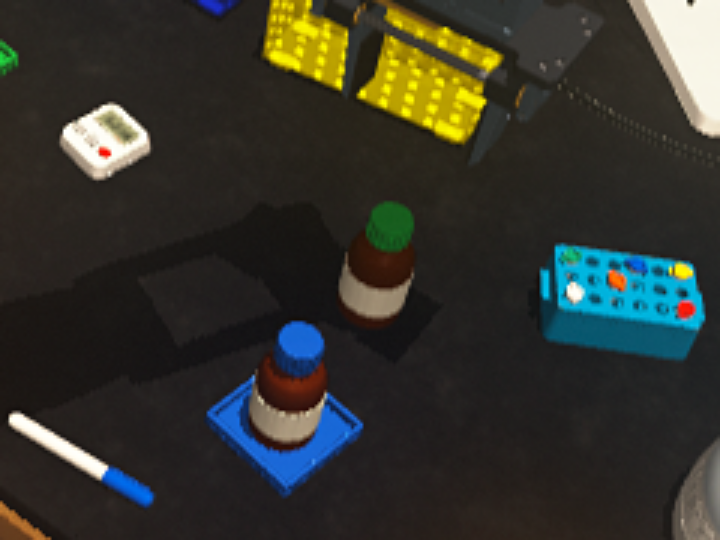

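The blue bottle (crop 288,385) stands in its tray, and green waits at (378,265).

carry_out([
  [[0,0,0.08],0,1],
  [[0,0,0.15],0,1],
  [[0,0,0.2],0,1],
  [[0,0,0.225],0,1],
  [[0,0,0.225],0,1],
  [[0,0,0.225],0,1],
  [[0,0,0.225],0,-1],
  [[0,0,0.225],0,-1],
  [[0,0,0.225],0,-1],
  [[0,0,0.225],0,-1],
  [[0,0,0.225],0,-1],
  [[0,0,0.225],0,-1],
])

```text
t: 23.15
tcp_pos: [604.0, -298.5, 281.2]
tool_rot: [180.0, 0.0, -179.9]
contact_force: [0.2, -0.4, -0.6]
grip_width: 46.0
gripper_force: 0.0
```

carry_out([
  [[0,0,0],0,-1],
  [[0,0,0],0,-1],
  [[0,0,0],0,-1],
  [[0,0,0],0,-1],
  [[0,0,0],0,-1],
  [[0,0,0],0,-1],
])

```text
t: 23.75
tcp_pos: [604.0, -298.5, 281.0]
tool_rot: [180.0, -0.0, -179.9]
contact_force: [0.2, -0.7, -0.4]
grip_width: 32.3
gripper_force: 20.0
```

carry_out([
  [[0,0,-0.04],0,-1],
  [[0,0,-0.12],0,-1],
  [[0,0,-0.2],0,-1],
  [[0,0,-0.25],0,-1],
  [[0,0,-0.25],0,-1],
  [[0,0.05,-0.25],0,-1],
  [[0,0.12,-0.25],0,-1],
  [[0,0.2,-0.25],0,-1],
  [[0,0.28,-0.25],0,-1],
  [[0,0.36,-0.25],0,-1],
  [[0,0.44,-0.25],0,-1],
  [[0,0.5,-0.25],0,-1],
])

```text
t: 24.95
tcp_pos: [603.0, 4.2, 429.5]
tool_rot: [179.9, -0.2, -179.9]
contact_force: [0.6, -0.2, -0.4]
grip_width: 32.5
gripper_force: 20.0
```

carry_out([
  [[0,0.08,0],0,-1],
  [[0,0.15,0],0,-1],
  [[0,0.2,0],0,-1],
  [[0,0.24,0],0,-1],
  [[0,0.255,0],0,-1],
  [[0,0.255,0],0,-1],
  [[0,0.255,0],0,-1],
])

```text
t: 25.65
tcp_pos: [603.5, 153.6, 430.5]
tool_rot: [-179.9, -0.1, -180.0]
contact_force: [-0.6, -0.2, -1.2]
grip_width: 32.6
gripper_force: 20.0
```

```bash
python3 - <<'E'
from h import *
rel(602.5,154.1,285,180)
E
```

```text
t 25.65 shift [0.0014 0.0011 0.2424] turn 0.0001 steps 2.9
```

carry_out([
  [[0.002,0.001,0.04],0,-1],
  [[0.002,0.001,0.1],0,-1],
  [[0.002,0.001,0.16],0,-1],
  [[0.002,0.001,0.2],0,-1],
  [[0.002,0.001,0.22],0,-1],
  [[0.002,0.001,0.23],0,-1],
  [[0.002,0.001,0.235],0,-1],
  [[0.002,0.001,0.238],0,-1],
  [[0.002,0.001,0.24],0,-1],
  [[0.002,0.001,0.242],0,-1],
  [[0.002,0.001,0.243],0,-1],
  [[0.002,0.001,0.243],0,-1],
])

```text
t: 26.85
tcp_pos: [602.3, 155.2, 285.6]
tool_rot: [180.0, 0.0, -179.9]
contact_force: [-1.1, 0.7, -1.3]
grip_width: 32.3
gripper_force: 20.0
```

carry_out([
  [[0,0,0.0005],0,-1],
  [[0,0,0.001],0,-1],
  [[0,0,0.0015],0,-1],
  [[0,0,0.0015],0,-1],
])

```text
t: 27.25
tcp_pos: [602.4, 155.1, 285.0]
tool_rot: [180.0, 0.1, -179.9]
contact_force: [0.2, -0.2, 2.3]
grip_width: 32.9
gripper_force: 20.0
```

carry_out([
  [[0,0,0],0,1],
  [[0,0,0],0,1],
  [[0,0,0],0,1],
  [[0,0,0],0,1],
  [[0,0,0],0,1],
  [[0,0,0],0,1],
  [[0,0,-0.05],0,1],
  [[0,0,-0.1],0,1],
  [[0,0,-0.18],0,1],
  [[0,0,-0.22],0,1],
  [[0,0,-0.22],0,1],
  [[0,0,-0.22],0,1],
])

```text
t: 28.45
tcp_pos: [602.1, 155.0, 416.4]
tool_rot: [180.0, 0.0, -179.9]
contact_force: [-0.1, 0.4, -0.2]
grip_width: 91.3
gripper_force: 0.0
```

carry_out([
  [[0,-0.25,-0.05],0,1],
  [[0,-0.25,-0.05],0,1],
  [[0,-0.25,-0.05],0,1],
  [[0,-0.25,-0.05],0,1],
  [[0,-0.25,-0.05],0,1],
  [[0,-0.25,-0.05],0,1],
])

```text
t: 29.05
tcp_pos: [602.4, 5.8, 444.8]
tool_rot: [180.0, -0.2, -179.9]
contact_force: [-0.1, -0.4, 0.3]
grip_width: 91.2
gripper_force: 0.0
```

```bash
python3 - <<'E'
from h import *
cv2.imwrite('pics/e.png',camera('scene')['frame'][...,::-1])
E
```

```text
(no output)
```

View pics/e.png

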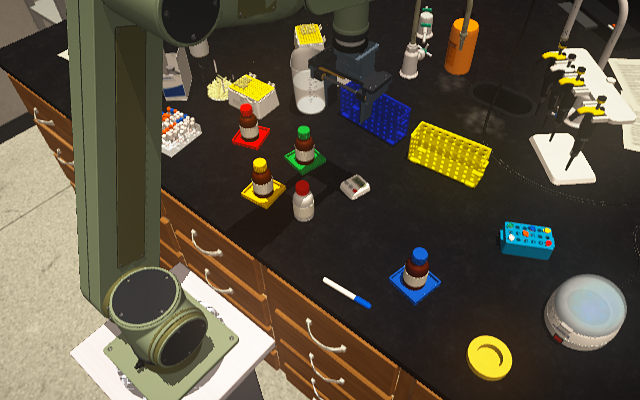

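All four bottles stand upright in their trays: red (248,125), green (304,145), yellow (262,180) and blue (417,270). The white bottle at (303,200) hasn't moved.

```bash
python3 -c "
from station import *
print(job_done())"
```

```text
the job is handed in; nothing more can be done
None
```

The job is handed in at about 29 s: the final camera picture shows all four brown bottles upright in the trays matching their caps, with the white bottle where it was.

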